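Fill the biscuit jar past its sprung neck

TASK

Put the two full-length biscuit fingers from the sloping rack into the narrow-necked storage jar, one after the other. Two sprung keepers inside the neck hold a biscuit back, so push each one down until it drops clear of the neck into the belly of the jar. Leave the short broken biscuit on the rack, keep the jar standing where it is, and do not disturb the other things on the bench.

Things in the scene. Friction and masses are not known exactly. Their poses are not given: they have to be found in the camera images.
- finger_a_center (a point): Centre of a full-length biscuit finger: a hard, rigid, brown round bar with domed ends, 150 mm long, 28 mm diameter, 55 g. Two alike (finger_a, finger_b). Its own z axis runs along the bar from the lower to the upper end. At the start it lies on the rack at 60 degrees to the table, lower end nearer the robot, its upper 65 mm sticking out free beyond the rack's upper edge.
- finger_a_low (a point): Lower-end tip of finger_a (75 mm from its centre).
- finger_a_high (a point): Upper-end tip of finger_a (75 mm from its centre).
- finger_b_center (a point): Centre of the second full-length biscuit finger, same as finger_a.
- finger_b_low (a point): Lower-end tip of finger_b.
- finger_b_high (a point): Upper-end tip of finger_b.
- stub_center (a point): Centre of the short broken biscuit: same look and 28 mm diameter but only 100 mm long; it lies in one of the rack's three slots and stays there.
- rack: Fixed aluminium rack, 215 mm wide (y), three slots 75 mm apart across y, sloping up at 60 degrees towards its +x. Origin at table height under the bars' lower tips, which sit 36 mm above the table. Its plate carries the lower 85 mm of each bar and ends about 103 mm above the table; ribs 14 mm high flank each slot, a ledge holds the lower ends. Nothing is beside or under the bars' free upper part.
- jar: Loose heavy clear jar (1.6 kg) standing on the table, origin at the centre of its underside, z up. Belly 124 mm outside diameter up to 154 mm, shoulder to 172 mm, then a straight neck up to the rim at 200 mm: 48 mm outside (steel collar, 53 mm), 40 mm inside. Inner floor 6 mm up. The keepers' two short housings stick out of the collar to 40 mm from the axis, on the jar's +x and -x sides, up to the rim.
- jar_mouth (a point): Centre of the jar's mouth, at rim height. A bar set 35 mm or more into the neck is gripped by the keepers and stays up when let go, leaning a little. It drops on its own once its upper tip has been pushed about 5 mm below the rim; the pushing takes a few newtons.
- keeper_p (a joint): Keeper on the jar's +x side: round-nosed spring plunger (6 mm nose radius) 8 mm below the rim. 0 = at rest, sticking in, 24 mm left free between the two noses; yields outward up to 9 mm (positive, in m), 1.5 N at rest, 0.15 N more per mm. Forcing a bar's domed end between the two takes about 5 to 15 N downward.
- keeper_n (a joint): The like keeper on the jar's -x side.
- bowl: Bystander: steel mixing bowl, 170 mm wide, 70 mm high, origin under its centre.
- scraper: Bystander: dough scraper lying flat, 110 x 95 mm, 19 mm high, origin under its blade.
- sprinkle_jar: Bystander: small closed glass jar, 70 mm diameter, 110 mm high, origin under its centre.
Not all that is in view belongs to the job. Leave any purple look-alike of the jar alone.

How it is judged:
On the way, in this order (a step that is already met when the one before it is completed fails the run):
1. one full-length biscuit has dropped into the jar's belly (((z of finger_a_center in the frame of jar between 0 and 0.11 m and z of each of finger_a_high, finger_a_low in the frame of jar below 0.18 m and horizontal distance between finger_a_center and jar_mouth below 0.06 m) or (z of finger_b_center in the frame of jar between 0 and 0.11 m and z of each of finger_b_high, finger_b_low in the frame of jar below 0.18 m and horizontal distance between finger_b_center and jar_mouth below 0.06 m))), for 0.2 s.
2. both full-length biscuits are in the jar's belly (z of finger_a_center in the frame of jar between 0 and 0.11 m and z of each of finger_a_high, finger_a_low, finger_b_high, finger_b_low in the frame of jar below 0.18 m and horizontal distance between each of finger_a_center, finger_b_center and jar_mouth below 0.06 m and z of finger_b_center in the frame of jar between 0 and 0.11 m), for 0.2 s.
At the end, for the whole second after the job is handed in: Both full-length biscuits lie at rest inside the jar, wholly below the keepers (centre under 110 mm and both tips under 180 mm above the jar's underside); the jar stands upright (within 0.05 rad) within 40 mm of where it was; the short biscuit is still in its slot (within 20 mm) (all of step 2 and angle between jar's own z axis and vertical below 0.05 rad and distance of jar from where it was at the start of the episode below 0.04 m and distance of stub_center from where it was at the start of the episode below 0.02 m and linear speed of each of finger_a, finger_b, jar below 0.03 m/s); the robot touches nothing.
It fails at once if the jar tipped over (more than 0.35 rad) (angle between jar's own z axis and vertical above 0.35 rad).
It fails at once if the jar shoved away (more than 60 mm) (distance of jar from where it was at the start of the episode above 0.06 m).
It fails at once if the short biscuit taken off the rack (distance of stub_center from where it was at the start of the episode above 0.04 m).
It fails at once if a bystander knocked away (more than 40 mm) (distance of any of bowl, scraper, sprinkle_jar from where it was at the start of the episode above 0.04 m).
It also fails if it takes over 67 s, if anything falls off the work surface, if the arm or the gripper's body presses on something with over 40 N, if the wrist force passes 120 N, or if a joint passes its speed limit or range.

ROBOT

A 6-joint arm with a two-finger parallel gripper is mounted at the origin on the work surface. World frame = base frame: x ahead of the robot, y to its left, z up, the work surface at z = 0. Lengths are in m, angles in rad, forces in N, time in s.
With the tool pointing down it reaches from about 0.35 to 0.775 m from the base axis. Payload 5.5 kg.
Tool frame: the origin (TCP) lies midway between the tips of the shut fingers; the grasp point (between the pads) lies 19 mm behind it; z points along the fingers, x is the direction in which the jaws open and shut, and the axes are right-handed (so a half turn about z gives the same grasp; the last joint's range is limited). The gripper opens to 85 mm and grips with 20 to 120 N. Pads are 22 mm wide; open, the fingers measure 114 mm over their backs; the gripper's body (76 mm by 85 mm) begins 54 mm behind the grasp point. The pads swing forward as they close: fully open they stand 13 mm farther back than shut.
Start: joints at [-1.46, 0.313, 0.046, 1.304, 0, 1.431], TCP at [0.143, -0.557, 0.209] pointing down, gripper open.
Joint ranges: [-2.76, 2.76], [-0.86, 1.69], [-1.03, 1.26], [-2.2, 2.34], [-1.47, 1.5], [-3.14, 3.14]. Speed limits (rad/s): [2.57, 2.57, 3.14, 3.14, 3.14, 3.14].

INTERFACE

Orientations are given as a unit quaternion [w, x, y, z].
In Python, from workcell import env gives the robot as it stands. The module is installed in compiled form; this text tells all that it offers.
- The arm moves only by the tool apply_moves, never from a script. Its argument "moves" is a list of rows, each a list of 3 entries, a list of its own where there are three numbers: the shift along the tool's x, y, z in cm, then the turn about the tool's z in degrees, then the opening, from 0 (shut) to 1 (fully open). In form: [[[x, y, z], yaw, gripper], ...]. A call has exactly 10 rows; each row is the pose to reach, as a shift and turn from the pose commanded when the call began, along the tool's axes at that moment; what a row does not reach only later rows make up. A row lasts 1/8 s, in which the tool goes at most 62.5 mm and 10.7 degrees, less where a joint would pass 70% of its speed; a pose out of reach is approached as far as the arm can. A call with a gripper value outside its range is refused whole. The fingers move at their own pace and stop on an object; "squeeze" is the grip in N (left out, the last holds). Time passes only in rows, so rows that repeat a pose let the fingers close, or fill a call up. It gives the time, the measured TCP pose, the force and the opening at its end, in the units of the state.
- env.get_state(): the state, without advancing time (a new reading comes with each control period).
- env.read_camera(name): name is "scene" or "top" or "wrist"; returns a dict with "pixels" (420x560x3 uint8, red, green, blue), "fov_y" (degrees; the focal length in pixels is half the picture's height over the tangent of half this angle, whatever the lens; pixels are square), "cx", "cy" (the principal point, pixels), "world_from_camera" (4x4, takes a point from camera to world coordinates); the wrist camera has in their place "hand_eye" (4x4, takes a point from camera to tool coordinates, whose origin is the TCP and whose axes are the tool frame's). Camera axes: x right, y down, z forward; pixel columns grow to the right and rows downward; lengths in m; the calibration is good to about 2 mm. A picture is of the moment at which its call begins: read the wrist's pose just before it. There is no depth.
- env.hand_in(): hands the job in, once; it reports no verdict.
The state is a dict: "clock": time; "joint_pos": joint angles; "qvel": joint speeds; "tau": joint torques, N m; "tcp_pos": TCP position; "orientation": TCP orientation; "wrist_force": force on the tool from outside, world axes, zero at the start; "ft_torque": the same for the moment, N m; "finger_gap": finger opening in m.
Only numpy, scipy, OpenCV 4.12 (cv2) and the standard library are available. Lean on these libraries where they do the work, as an engineer would, in place of code of your own. Each camera call takes 0.05 s, during which the arm holds its last target.

## Working session

There is one attempt and no reset: what is moved stays moved. The work goes in short steps, Python scripts to look and compute and a tool call to move; the robot and the scene stay as the last step left them, time stands still between calls to the robot, and variables do not carry over. Pictures are saved under pics/ and viewed, and the job is handed in when it is done.

Besides the shell and the picture viewer there is one more tool, called after ">>>" as name(argument=value, ...) on one line, values as JSON. apply_moves: Moves the arm, as the interface text tells. Its arguments: {"type":"object","properties":{"moves":{"type":"array","items":{"type":"array"}},"squeeze":{"type":"number"}},"required":["moves"]}

```bash
mkdir -p pics; ls; python3 - <<'E'
from workcell import env
import cv2,numpy as np
print(env.get_state())
for n in ["scene","top","wrist"]:
    r=env.read_camera(n); cv2.imwrite(f"pics/{n}0.png",r["pixels"][:,:,::-1])
    np.set_printoptions(precision=4,suppress=True)
    print(n,{k:v for k,v in r.items() if k!="pixels"})
E
```

```text
pics
{'clock': 0.0, 'joint_pos': array([-1.45961836e+00,  3.13994554e-01,  4.49817748e-02,  1.30358477e+00,
       -5.97300104e-05,  1.43119025e+00]), 'qvel': array([-0.00117443,  0.00011799, -0.00012664, -0.00023312,  0.00041146,
        0.00167605]), 'tau': array([-1.49045409e-03, -4.80622566e+01,  2.98534656e+01,  1.92424451e-02,
       -5.59758541e-05, -7.05670189e-06]), 'tcp_pos': array([ 0.14260135, -0.55647343,  0.20801337]), 'orientation': array([-6.25000149e-04,  7.89988162e-01, -6.13121434e-01, -6.49128141e-04]), 'wrist_force': array([-0.37162384, -0.41354826,  0.15968637]), 'ft_torque': array([ 0.01191339,  0.0034837 , -0.01129689]), 'finger_gap': 0.0851848785981794}
scene {'fov_y': 45.661801012972234, 'cx': 274.8338944417771, 'cy': 217.1789221951746, 'world_from_camera': array([[-0.8964, -0.3938,  0.2035,  0.2087],
       [-0.4432,  0.791 , -0.4217,  0.5222],
       [ 0.005 , -0.4682, -0.8836,  1.377 ],
       [ 0.    ,  0.    ,  0.    ,  1.    ]])}
top {'fov_y': 43.43687824929132, 'cx': 281.59168516094775, 'cy': 216.30545796084758, 'world_from_camera': array([[-0.0287, -0.9954,  0.0917,  0.3853],
       [-0.9993,  0.0263, -0.027 , -0.0344],
       [ 0.0244, -0.0924, -0.9954,  1.3791],
       [ 0.    ,  0.    ,  0.    ,  1.    ]])}
wrist {'fov_y': 66.79729333499665, 'cx': 284.8878197492514, 'cy': 214.84741218692216, 'hand_eye': array([[ 1.    ,  0.0002,  0.0005,  0.0007],
       [-0.0003,  0.9507,  0.3101, -0.0793],
       [-0.0004, -0.3101,  0.9507, -0.1647],
       [ 0.    ,  0.    ,  0.    ,  1.    ]])}
```

View pics/scene0.png

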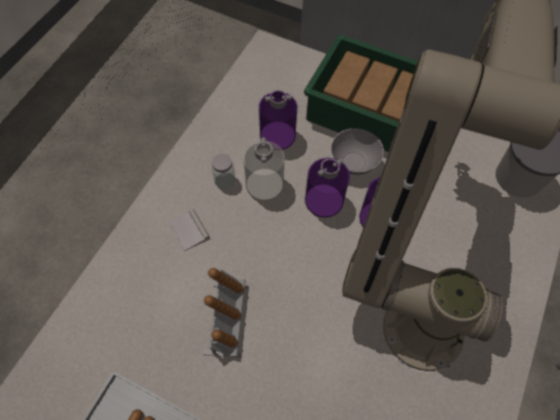

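View pics/top0.png

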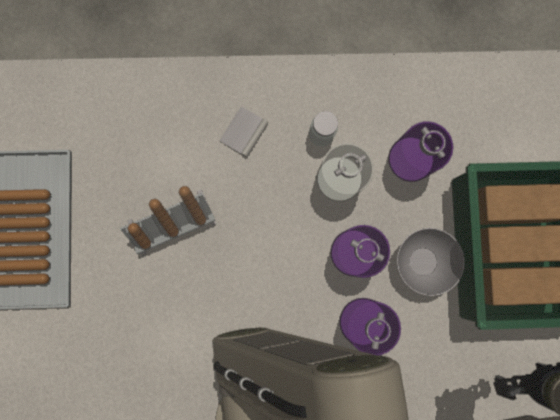

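View pics/wrist0.png

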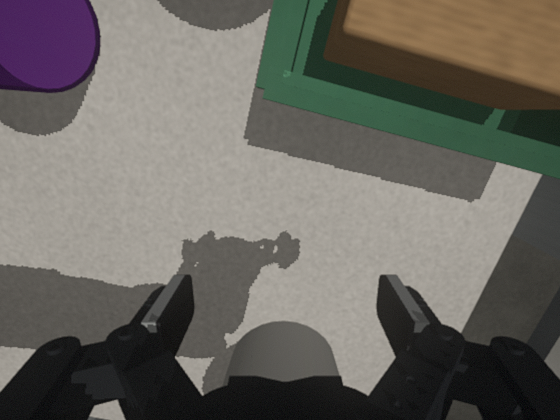

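```bash
python3 - <<'E'
import cv2,numpy as np
t=cv2.imread("pics/top0.png"); s=cv2.imread("pics/scene0.png")
f=lambda im,x,y,w,h,k:cv2.resize(im[y:y+h,x:x+w],None,fx=k,fy=k,interpolation=cv2.INTER_CUBIC)
a=f(t,110,170,120,100,4);b=f(t,305,130,80,80,5)
c=f(s,190,250,70,110,4);d=f(s,230,125,70,90,4)
def pad(im,h): return cv2.copyMakeBorder(im,0,h-im.shape[0],0,4,cv2.BORDER_CONSTANT)
g=lambda im:np.clip(im.astype(float)*1.5,0,255).astype(np.uint8)
cv2.imwrite("pics/z1.png",g(f(t,110,170,120,100,6))[:600,:]) 
cv2.imwrite("pics/z2.png",g(f(t,305,130,80,80,7)))
cv2.imwrite("pics/z3.png",g(np.hstack([pad(c,440),pad(d,440)])))
E
```

```text
(no output)
```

View pics/z1.png

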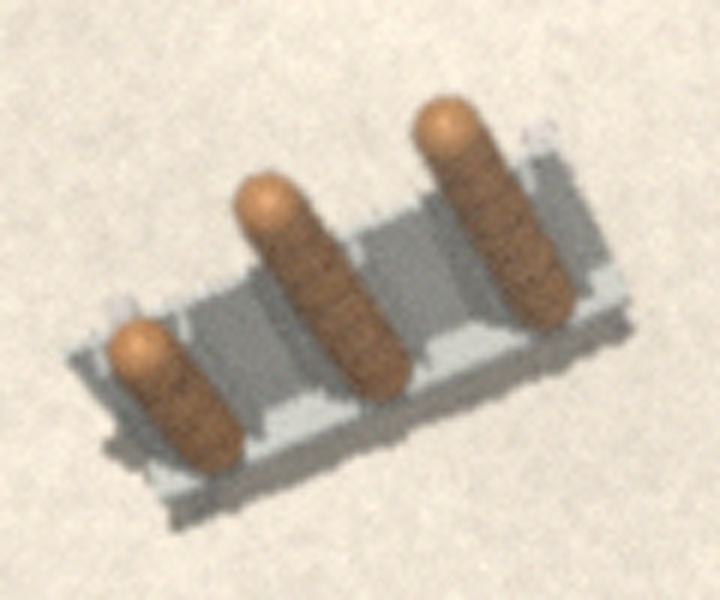

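View pics/z2.png

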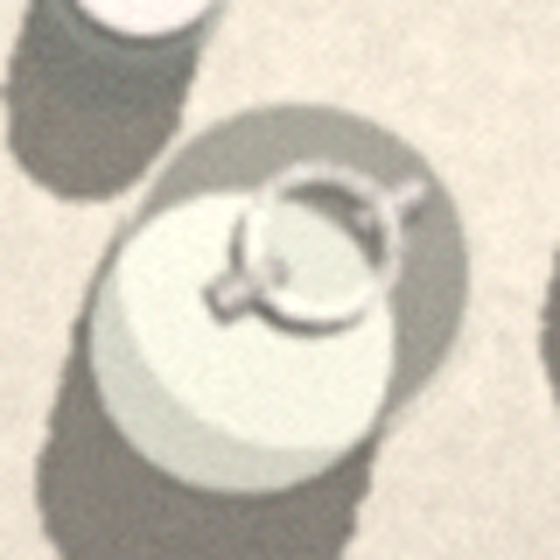

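View pics/z3.png

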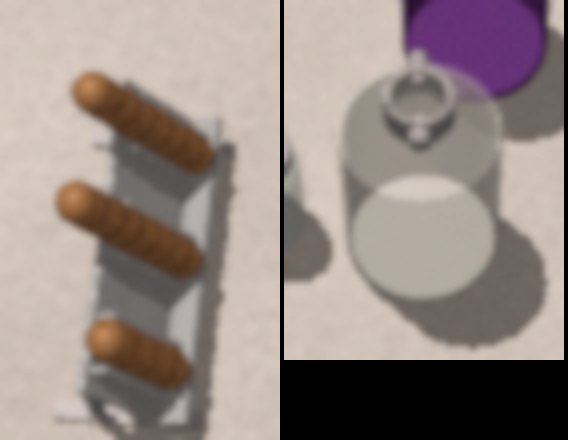

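```bash
cat > h.py <<'E'
import cv2,numpy as np
np.set_printoptions(precision=4,suppress=True)
CAM={"scene":(45.661801012972234,274.8338944417771,217.1789221951746,np.array([[-0.8964,-0.3938,0.2035,0.2087],[-0.4432,0.791,-0.4217,0.5222],[0.005,-0.4682,-0.8836,1.377],[0,0,0,1.]])),
"top":(43.43687824929132,281.59168516094775,216.30545796084758,np.array([[-0.0287,-0.9954,0.0917,0.3853],[-0.9993,0.0263,-0.027,-0.0344],[0.0244,-0.0924,-0.9954,1.3791],[0,0,0,1.]]))}
def ray(n,u,v):
    fov,cx,cy,T=CAM[n]; f=210/np.tan(np.radians(fov/2))
    d=T[:3,:3]@np.array([(u-cx)/f,(v-cy)/f,1]); return T[:3,3],d/np.linalg.norm(d)
def onz(n,u,v,z):
    o,d=ray(n,u,v); return o+d*(z-o[2])/d[2]
def tri(p,q):
    A=np.zeros((3,3));b=np.zeros(3);L=[ray("top",*p),ray("scene",*q)]
    for o,d in L:
        P=np.eye(3)-np.outer(d,d);A+=P;b+=P@o
    x=np.linalg.solve(A,b); return x,[np.linalg.norm(np.cross(x-o,d)) for o,d in L]
def bars(im,roi):
    hsv=cv2.cvtColor(im,cv2.COLOR_BGR2HSV);m=((hsv[...,0]<18)&(hsv[...,1]>100)&(hsv[...,2]>40)).astype(np.uint8)
    x,y,w,h=roi;mm=np.zeros_like(m);mm[y:y+h,x:x+w]=m[y:y+h,x:x+w]
    out=[]
    for c in cv2.findContours(mm,cv2.RETR_EXTERNAL,cv2.CHAIN_APPROX_NONE)[0]:
        if cv2.contourArea(c)<80: continue
        p=c[:,0].astype(float);(_,_),(a,b),_=cv2.minAreaRect(c)
        vx,vy,x0,y0=cv2.fitLine(c,cv2.DIST_L2,0,.01,.01).ravel();d=np.array([vx,vy])
        ys,xs=np.nonzero(cv2.drawContours(np.zeros_like(m),[c],-1,1,-1))
        q=np.c_[xs,ys]; cen=q.mean(0); t=(q-cen)@d; wd=q.size/2/(np.ptp(t)+1)*1.08
        out.append((cen,d,t.min()-.5,t.max()+.5,wd))
    return out
E
python3 - <<'E'
from h import *
for n,roi in(("top",(110,170,120,100)),("scene",(190,255,60,100))):
    im=cv2.imread(f"pics/{n}0.png")
    for cen,d,a,b,w in bars(im,roi):
        if d[1]>0: d,a,b=-d,-b,-a
        up=cen+d*(b-w/2);lo=cen+d*(a+w/2)
        print(n,"len",b-a,"w",w,"up",up,"lo",lo,"upz.1538",onz(n,*up,.1538),"stub",onz(n,*up,.1105),"lo.048",onz(n,*lo,.0481))
m=[("top",350.7,165.3),("scene",264,149.3)]
for a in m: print(onz(*a,.2))
print(tri(m[0][1:],m[1][1:]))
E
```

```text
top len 28.80205374956131 w 9.411828835439518 up [133.0425 227.7437] lo [145.0163 242.9952] upz.1538 [0.4807 0.2769 0.1538] stub [0.4841 0.2879 0.1105] lo.048 [0.4498 0.274  0.0481]
top len 42.6170859336853 w 7.982713800032486 up [153.5466 203.1841] lo [173.6114 231.4143] upz.1538 [0.5367 0.2294 0.1538] stub [0.5421 0.2387 0.1105] lo.048 [0.4769 0.2024 0.0481]
top len 26.605452299118042 w 5.317707002661631 up [182.5151 189.3219] lo [195.4199 206.2521] upz.1538 [0.5676 0.1619 0.1538] stub [0.574  0.1688 0.1105] lo.048 [0.5392 0.1468 0.0481]
scene len 27.39129999279976 w 9.817715846662624 up [216.308  334.2295] lo [232.0819 341.9766] upz.1538 [0.4748 0.2957 0.1538] stub [0.4842 0.2877 0.1105] lo.048 [0.45   0.2756 0.0481]
scene len 39.468227565288544 w 9.604687704126667 up [208.8473 299.931 ] lo [235.0781 314.2061] upz.1538 [0.5352 0.2274 0.1538] stub [0.5467 0.2169 0.1105] lo.048 [0.479  0.2053 0.0481]
scene len 39.585964262485504 w 8.975908674194573 up [212.3623 272.1451] lo [238.3945 288.248 ] upz.1538 [0.5647 0.1575 0.1538] stub [0.5773 0.1446 0.1105] lo.048 [0.5063 0.1355 0.0481]
[ 0.6062 -0.2269  0.2   ]
[ 0.6057 -0.2238  0.2   ]
(array([ 0.6076, -0.2279,  0.1936]), [np.float64(0.00020104590231642387), np.float64(0.00020104590231647117)])
```

>>> apply_moves(moves=[[[0,0,-6],-10,0.6],[[-2,-4,-12],-20,0.6],[[-5,-9,-13],-30,0.6],[[-8,-14,-13],-40,0.6],[[-11,-19,-13],-50,0.6],[[-14,-24,-13],-60,0.6],[[-17,-29,-13],-70,0.6],[[-20,-34,-13],-80,0.6],[[-23,-39,-13],-90,0.6],[[-26,-43,-13],-94,0.6]], squeeze=25)

```text
clock: 1.4
tcp_pos: [0.496, -0.1967, 0.3385]
orientation: [-0.0, 0.987, 0.162, -0.0]
wrist_force: [0.4, -0.3, -0.1]
finger_gap: 0.0513
```

```bash
cat > go.py <<'E'
import sys
from workcell import env
import numpy as np
from scipy.spatial.transform import Rotation as R
s=env.get_state();q=s["orientation"];M=R.from_quat([q[1],q[2],q[3],q[0]]).as_matrix()
np.set_printoptions(precision=4,suppress=True)
print(s["clock"],s["tcp_pos"],"alpha",np.degrees(np.arctan2(M[1,0],M[0,0])),s["joint_pos"],s["wrist_force"],s["finger_gap"])
for a in sys.argv[1:]:
    t=np.array([float(v) for v in a.split(",")]);print(a,"shift cm",100*M.T@(t-s["tcp_pos"]))
E
python3 go.py .5286,.225,.22 .5286,.225,.12
```

```text
1.4 [ 0.496  -0.1967  0.3385] alpha 18.591763836007136 [-0.5281  0.2324  0.2524  1.5912 -0.      0.7182] [ 0.4106 -0.3376 -0.128 ] 0.05131720055671331
.5286,.225,.22 shift cm [ 16.5407 -38.9269  11.8522]
.5286,.225,.12 shift cm [ 16.5434 -38.9244  21.8522]
```

>>> apply_moves(moves=[[[2,-5,0],-10,0.6],[[4,-10,0],-20,0.6],[[6,-15,0],-30,0.6],[[8,-20,0],-40,0.6],[[10,-25,0],-50,0.6],[[12.5,-30,2],-60,0.6],[[15,-35.5,5],-70,0.6],[[16.5,-39,8],-80,0.6],[[16.5,-39,9],-90,0.6],[[16.5,-39,9],-93.4,0.6]])

```text
clock: 2.65
tcp_pos: [0.5272, 0.2244, 0.2468]
orientation: [-0.001, 0.559, 0.829, -0.001]
wrist_force: [0.4, -0.1, -0.2]
finger_gap: 0.0508
```

```bash
python3 go.py .5286,.225,.12; python3 - <<'E'
from workcell import env
import cv2
r=env.read_camera("wrist"); cv2.imwrite("pics/w1.png",r["pixels"][:,:,::-1])
r=env.read_camera("top"); cv2.imwrite("pics/t1.png",r["pixels"][:,:,::-1])
E
```

```text
2.65 [0.5272 0.2244 0.2468] alpha 112.04084243885193 [ 0.2624  0.3061  0.1282  1.3967 -0.0001 -0.1223] [ 0.3858 -0.1338 -0.2351] 0.05075007546337288
.5286,.225,.12 shift cm [-0.0026  0.2027 12.6769]
```

View pics/w1.png

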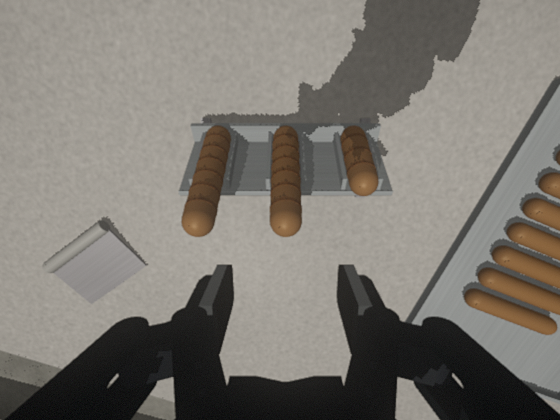

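```bash
cat >> h.py <<'E'
HE=np.array([[1,.0002,.0005,.0007],[-.0003,.9507,.3101,-.0793],[-.0004,-.3101,.9507,-.1647],[0,0,0,1.]])
def wray(u,v,tcp,alpha):
    f=210/np.tan(np.radians(66.79729333499665/2))
    d=HE[:3,:3]@np.array([(u-284.888)/f,(v-214.847)/f,1]);o=HE[:3,3]
    a=np.radians(alpha);c,s=np.cos(a),np.sin(a)
    M=np.array([[c,s,0],[s,-c,0],[0,0,-1.]]);return np.array(tcp)+M@o,M@d
def wonz(u,v,z,tcp,alpha):
    o,d=wray(u,v,tcp,alpha);return o+d*(z-o[2])/d[2]
E
python3 - <<'E'
from h import *
T=[.5272,.2244,.2468]
for u,v,z in((285.5,219,.154),(199,219,.154),(286,133,.048),(218,134,.048)): print(wonz(u,v,z,T,112.04))
E
```

```text
[0.5345 0.2288 0.154 ]
[0.5622 0.1604 0.154 ]
[0.4744 0.2053 0.048 ]
[0.5037 0.1358 0.048 ]
```

>>> apply_moves(moves=[[[0,0.1,4],0,0.6],[[0,0.1,8],0,0.6],[[0,0.1,10.5],0,0.6],[[0,0.1,12],0,0.6],[[0,0.1,12.7],0,0.6],[[0,0.1,12.7],0,0.6],[[0,0.1,12.7],0,0.2],[[0,0.1,12.7],0,0.2],[[0,0.1,12.7],0,0.2],[[0,0.1,12.7],0,0.2]], squeeze=25)

```text
clock: 4.0
tcp_pos: [0.5302, 0.2243, 0.1229]
orientation: [0.001, 0.561, 0.828, 0.001]
wrist_force: [-0.2, 0.7, 5.4]
finger_gap: 0.0266
```

```bash
python3 go.py; python3 - <<'E'
from workcell import env
import cv2
r=env.read_camera("wrist"); cv2.imwrite("pics/w2.png",r["pixels"][:,:,::-1])
E
```

```text
4.0 [0.5302 0.2243 0.1229] alpha 111.76982558557285 [ 0.2608  0.3508 -0.1148  1.103  -0.     -0.1192] [-0.1799  0.692   5.4486] 0.02664104714700388
```

View pics/w2.png

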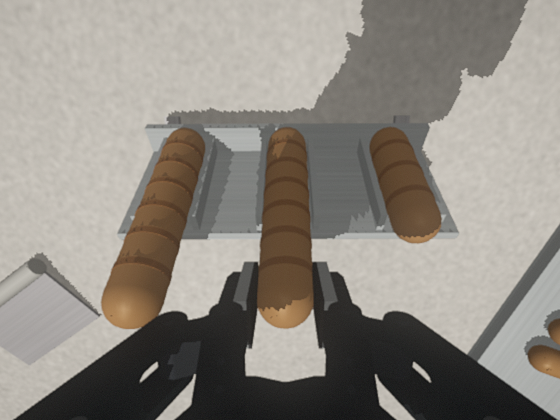

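>>> apply_moves(moves=[[[0,-0.4,-0.25],0,0.2],[[0,-0.8,-0.45],0,0.2],[[0,-1.25,-0.65],0,0.2],[[0,-1.7,-0.8],0,0.2],[[0,-2.3,-1.0],0,0.2],[[0,-2.9,-1.15],0,0.2],[[0,-3.5,-1.3],0,0.2],[[0,-4.2,-1.4],0,0.2],[[0,-4.8,-1.4],0,0.2],[[0,-5.4,-1.4],0,0.2]], squeeze=25)

```text
clock: 5.3
tcp_pos: [0.4801, 0.2043, 0.1373]
orientation: [0.001, 0.561, 0.828, 0.001]
wrist_force: [2.4, 2.0, 13.2]
finger_gap: 0.0264
```

```bash
python3 go.py; python3 - <<'E'
from workcell import env
import cv2
r=env.read_camera("wrist"); cv2.imwrite("pics/w3.png",r["pixels"][:,:,::-1])
E
```

```text
5.3 [0.4801 0.2043 0.1373] alpha 111.76891227353491 [ 0.2482  0.2412 -0.2298  1.0965  0.0004 -0.1317] [ 2.3843  2.0495 13.195 ] 0.02641619665332533
```

View pics/w3.png

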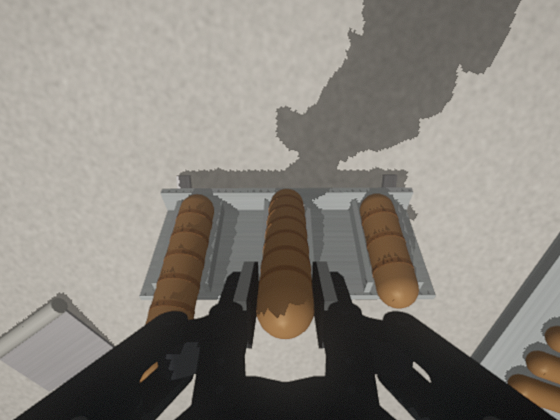

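```bash
python3 - <<'E'
from h import *
T=[.4801,.2043,.1373]; h=np.array([.929,.371])
for u,v in((285.5,205),(285,312)):
  for z in (.05,.055,.15,.155,.165):
    p=wonz(u,v,z,T,111.77); print(v,p,"h rel tcp",(p[:2]-T[:2])@h*1000)
E
```

```text
205 [0.4744 0.2034 0.05  ] h rel tcp -5.638429029706052
205 [0.473  0.2029 0.055 ] h rel tcp -7.100504699318256
205 [0.4473 0.1924 0.15  ] h rel tcp -34.87994242194968
205 [0.446  0.1918 0.155 ] h rel tcp -36.34201809156183
205 [0.4433 0.1907 0.165 ] h rel tcp -39.2661694307862
312 [0.5701 0.2413 0.05  ] h rel tcp 97.37469222140277
312 [0.5669 0.24   0.055 ] h rel tcp 93.86870541585591
312 [0.5051 0.2152 0.15  ] h rel tcp 27.254956110465205
312 [0.5018 0.2139 0.155 ] h rel tcp 23.74896930491826
312 [0.4953 0.2113 0.165 ] h rel tcp 16.736995693824554
```

>>> apply_moves(moves=[[[0,-0.4,-0.1],0,0.2],[[0,-0.8,-0.1],0,0.2],[[0,-1.0,-0.1],0,0.2],[[0,-1.0,-0.2],0,0.2],[[0,-1.0,-4],0,0.2],[[0,-1.0,-10],0,0.2],[[0,-1.0,-16],0,0.2],[[0,-1.0,-22],0,0.2],[[0,-1.0,-23],0,0.2],[[0,-1.0,-23],0,0.2]], squeeze=30)

```text
clock: 6.6
tcp_pos: [0.4692, 0.2, 0.3648]
orientation: [-0.001, 0.561, 0.828, -0.001]
wrist_force: [-0.2, -0.1, -0.8]
finger_gap: 0.0263
```

```bash
python3 go.py; python3 - <<'E'
from workcell import env
import cv2,numpy as np
r=env.read_camera("wrist"); cv2.imwrite("pics/w4.png",r["pixels"][:,:,::-1])
a=env.read_camera("scene")["pixels"][:,:,::-1];b=env.read_camera("top")["pixels"][:,:,::-1]
cv2.imwrite("pics/s4.png",a);cv2.imwrite("pics/t4.png",b)
E
```

```text
6.6 [0.4692 0.2    0.3648] alpha 111.76693944042012 [ 0.2457  0.1955  0.2704  1.6482 -0.0003 -0.1342] [-0.1637 -0.0957 -0.8283] 0.026292621746269177
```

View pics/w4.png

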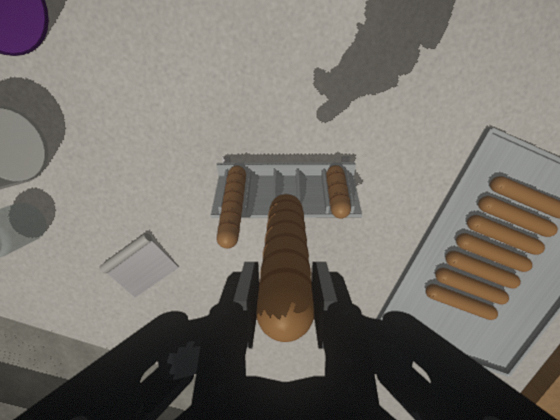

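View pics/s4.png

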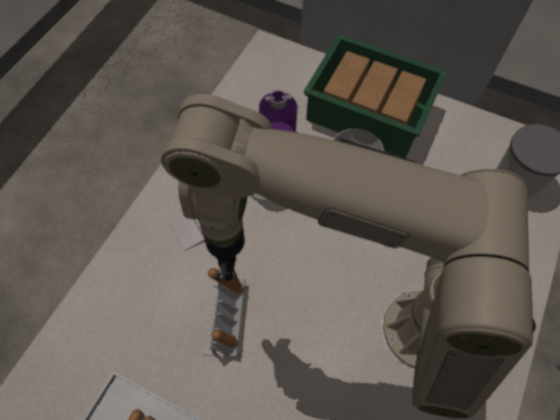

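View pics/t4.png

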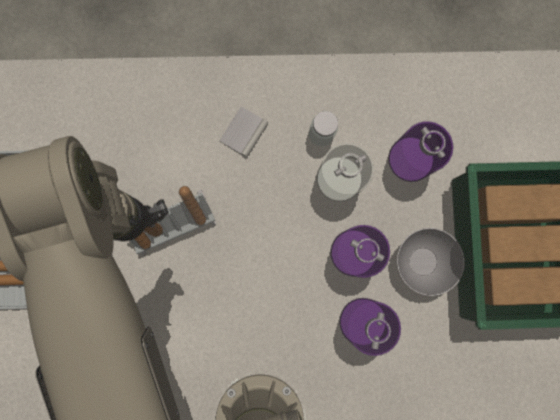

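```bash
cat >> h.py <<'E'
from scipy.optimize import fsolve
def tilt(vlo,vup,zg=-.022):
    f=210/np.tan(np.radians(66.79729333499665/2));o=np.array([-.0793,-.1647])
    def dr(v):
        d=HE[1:3,1:3]@np.array([(v-214.847)/f,1]);return d/np.linalg.norm(d)
    def F(x):
        yl,zl,th=x; lo=np.array([yl,zl]);ax=np.array([np.sin(th),-np.cos(th)]);up=lo+.122*ax
        cr=lambda d,p:d[0]*(p-o)[1]-d[1]*(p-o)[0]
        s=(zg-zl)/ax[1]
        return [cr(dr(vlo),lo)+.014, cr(dr(vup),up)-.014, yl+s*ax[0]]
    x=fsolve(F,[0,.08,.05]);return x,F(x)
E
python3 - <<'E'
from h import *
for a,b in((194,341),(195,340),(193,342)):
  x,e=tilt(a,b);print(x[:2]*1000,np.degrees(x[2]),e)
print(tilt(194,341,-.03)[0])
E
```

```text
[-3.4594 75.7908] 2.0260132428295377 [np.float64(-5.204170427930421e-18), np.float64(-6.607561719995658e-15), np.float64(-1.5930833041633008e-14)]
[-2.5532 76.1499] 1.4901405170812725 [np.float64(8.673617379884035e-18), np.float64(1.8820882352610369e-13), np.float64(1.5292368066299744e-13)]
[-4.3616 75.4308] 2.563189857533853 [np.float64(1.5612511283791264e-17), np.float64(-8.673617379884035e-18), np.float64(-5.0306980803327406e-17)]
[-0.0035  0.0754  0.0337]
```

>>> apply_moves(moves=[[[-4,0,0],0,0.2],[[-10,-0.5,0],0,0.2],[[-16,-1,0],0,0.2],[[-22,-1.5,0],0,0.2],[[-28,-2,0],0,0.2],[[-34,-2.5,0],0,0.2],[[-40,-2.7,0],0,0.2],[[-43,-2.7,0],0,0.2],[[-44.6,-2.7,0],0,0.2],[[-44.6,-2.7,2],0,0.2]], squeeze=30)

```text
clock: 8.0
tcp_pos: [0.6105, -0.2258, 0.3437]
orientation: [-0.001, 0.562, 0.827, -0.0]
wrist_force: [0.7, 0.3, -0.9]
finger_gap: 0.0265
```

```bash
python3 go.py .609,-.224,.31; python3 - <<'E'
from workcell import env
import cv2,numpy as np
r=env.read_camera("wrist"); cv2.imwrite("pics/w5.png",r["pixels"][:,:,::-1])
E
python3 go.py .609,-.224,.31
```

```text
8.0 [ 0.6105 -0.2258  0.3437] alpha 111.64743938645582 [-0.4773  0.5064  0.6665  1.7328 -0.0003 -0.8551] [ 0.6611  0.3457 -0.9377] 0.02645967021510669
.609,-.224,.31 shift cm [ 0.2172 -0.0697  3.3681]
8.05 [ 0.6095 -0.2245  0.3402] alpha 111.69482913018767 [-0.4764  0.5066  0.6579  1.7295 -0.0001 -0.855 ] [ 1.1295 -1.6344 -3.0575] 0.026168511253377394
.609,-.224,.31 shift cm [ 0.05   -0.0119  3.0193]
```

View pics/w5.png

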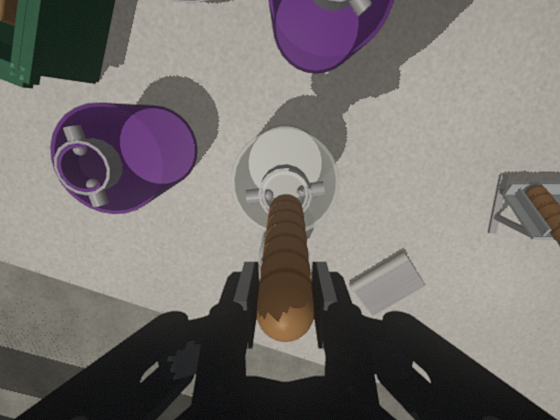

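```bash
python3 - <<'E'
import cv2,numpy as np
t=cv2.imread("pics/w5.png");cv2.imwrite("pics/z5.png",np.clip(cv2.resize(t[155:235,225:345],None,fx=6,fy=6,interpolation=cv2.INTER_CUBIC)*1.3,0,255).astype(np.uint8))
E
```

```text
(no output)
```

View pics/z5.png

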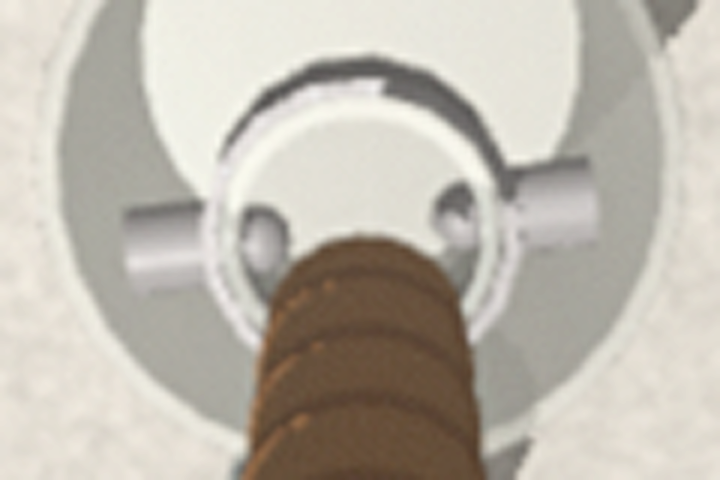

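```bash
python3 - <<'E'
from h import *
T=[.6105,-.2258,.3437]
for v in(193,195,197):print(wonz(285.2,v,.2,T,111.65))
print(wonz(285.2,195,.2,[.6095,-.2245,.3402],111.69))
x,e=tilt(194.5,341);print(x[:2]*1000,np.degrees(x[2]))
E
```

```text
[ 0.6086 -0.2253  0.2   ]
[ 0.6105 -0.2245  0.2   ]
[ 0.6124 -0.2238  0.2   ]
[ 0.6087 -0.2236  0.2   ]
[-3.0769 75.6978] 1.8038605704174666
```

>>> apply_moves(moves=[[[0,0.15,2],0,0.2],[[0,0.15,3.5],0,0.2],[[0,0.15,4.5],0,0.2],[[0,0.15,5.2],0,0.2],[[0,0.15,5.8],0,0.2],[[0,0.15,6.3],0,0.2],[[0,0.15,6.8],0,0.2],[[0,0.15,7.2],0,0.2],[[0,0.15,7.6],0,0.2],[[0,0.15,8],0,0.2]], squeeze=50)

```text
clock: 9.3
tcp_pos: [0.6117, -0.2235, 0.2657]
orientation: [0.0, 0.561, 0.828, -0.0]
wrist_force: [0.6, -0.5, 1.1]
finger_gap: 0.0254
```

```bash
python3 go.py; python3 - <<'E'
from workcell import env
import cv2,numpy as np
t=env.read_camera("wrist")["pixels"][:,:,::-1]; cv2.imwrite("pics/w6.png",t)
E
```

```text
9.3 [ 0.6117 -0.2235  0.2657] alpha 111.76929598263477 [-0.4733  0.4687  0.4138  1.5155 -0.0002 -0.8532] [ 0.5545 -0.5075  1.0971] 0.025390715460918232
```

View pics/w6.png

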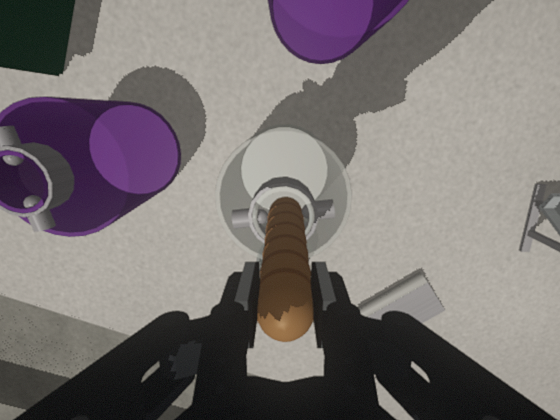

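>>> apply_moves(moves=[[[0,0,0.7],0,0.2],[[0,0,1.4],0,0.2],[[0,0,2.1],0,0.2],[[0,0,2.8],0,0.2],[[0,0,3.4],0,0.2],[[0,0,4.0],0,0.2],[[0,0,4.5],0,0.2],[[0,0,5],0,0.2],[[0,0,5],0,0.2],[[0,0,5],0,0.2]])

```text
clock: 10.6
tcp_pos: [0.6111, -0.2233, 0.215]
orientation: [-0.001, 0.561, 0.828, -0.0]
wrist_force: [-0.2, -2.9, -2.3]
finger_gap: 0.0256
```

```bash
python3 go.py; python3 - <<'E'
from workcell import env
import cv2,numpy as np
t=env.read_camera("wrist")["pixels"][:,:,::-1]; cv2.imwrite("pics/w7.png",t)
E
```

```text
10.6 [ 0.6111 -0.2233  0.215 ] alpha 111.7589618988848 [-0.4735  0.4674  0.289   1.3941 -0.0004 -0.8532] [-0.1519 -2.8794 -2.3177] 0.02558140940494512
```

View pics/w7.png

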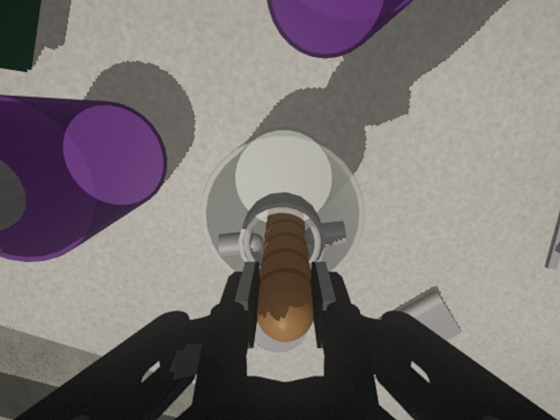

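>>> apply_moves(moves=[[[-0.2,0,0],0,0.2],[[-0.2,0,0],0,0.6],[[-0.2,0,0],0,0.6],[[-0.2,0,0],0,0.6],[[-0.2,0,-1],0,0.6],[[-0.2,0,-4],0,0.6],[[-0.2,0,-8],0,0.6],[[-0.2,0,-12],0,0.6],[[-0.2,0,-14],0,0.3],[[-0.2,0,-14],0,0]])

```text
clock: 11.9
tcp_pos: [0.6131, -0.2256, 0.3584]
orientation: [0.002, 0.561, 0.828, 0.0]
wrist_force: [0.6, -0.7, -0.1]
finger_gap: 0.0159
```

```bash
python3 go.py; python3 - <<'E'
from workcell import env
import cv2,numpy as np
t=env.read_camera("wrist")["pixels"][:,:,::-1]; cv2.imwrite("pics/w8.png",t)
t=env.read_camera("top")["pixels"][:,:,::-1]; cv2.imwrite("pics/t8.png",t)
E
```

```text
11.9 [ 0.6131 -0.2256  0.3584] alpha 111.76936771651971 [-0.4753  0.5176  0.7224  1.7708  0.     -0.8552] [ 0.6192 -0.7161 -0.0526] 0.015852355708413722
```

View pics/w8.png

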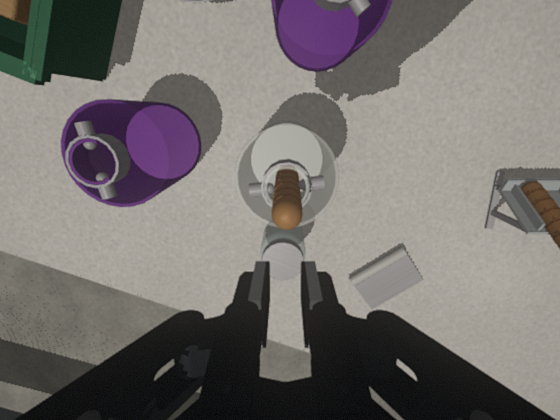

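```bash
python3 - <<'E'
from h import *
T=[.6131,-.2256,.3584]
print(wonz(287,211.5,.261,T,111.77)); print(wonz(285,186,.2,T,111.77))
E
python3 go.py .609,-.2245,.285
```

```text
[ 0.615 -0.222  0.261]
[ 0.6078 -0.2267  0.2   ]
12.0 [ 0.6125 -0.2253  0.3554] alpha 111.7692828164244 [-0.4753  0.5189  0.7169  1.7689 -0.     -0.8553] [-0.3866 -0.8648 -0.0279] 0.000998104895458883
.609,-.2245,.285 shift cm [ 0.1994 -0.2931  7.0443]
```

>>> apply_moves(moves=[[[0.1,0.1,1],10,0],[[0.2,0.1,2],20,0],[[0.2,0.1,3],30,0],[[0.2,0.1,4],40,0],[[0.2,0.1,5],50,0],[[0.2,0.1,6],60,0],[[0.2,0.1,6.5],70,0],[[0.2,0.1,6.5],80,0],[[0.2,0.1,6.5],83,0],[[0.2,0.1,6.5],83,0]])

```text
clock: 13.25
tcp_pos: [0.6119, -0.2226, 0.2894]
orientation: [-0.001, 0.969, 0.249, -0.001]
wrist_force: [-0.2, -0.0, 0.1]
finger_gap: -0.0001
```

```bash
python3 go.py .613,-.223,.275 .609,-.225,.23 .608,-.2255,.194; python3 - <<'E'
from workcell import env
import cv2,numpy as np
t=env.read_camera("wrist")["pixels"][:,:,::-1]; cv2.imwrite("pics/w9.png",t)
E
```

```text
13.25 [ 0.6119 -0.2226  0.2894] alpha 28.807006492364483 [-0.4721  0.4775  0.4853  1.5811 -0.0001  0.5959] [-0.1515 -0.0474  0.0645] -0.00013764175970762578
.613,-.223,.275 shift cm [0.0836 0.0913 1.4361]
.609,-.225,.23 shift cm [-0.3565  0.0832  5.9368]
.608,-.2255,.194 shift cm [-0.4629  0.0863  9.537 ]
```

View pics/w9.png

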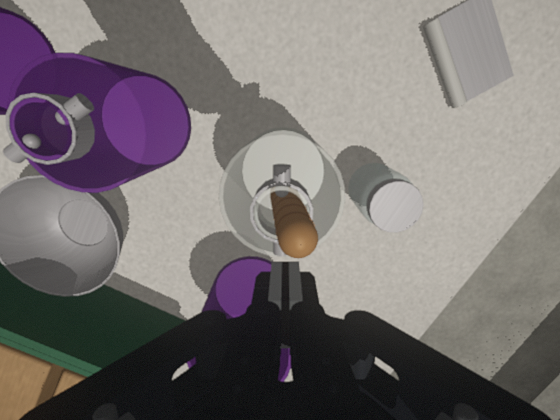

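```bash
python3 - <<'E'
from h import *
T=[.6119,-.2226,.2894]
print(wonz(298,238,.261,T,28.8)); print(wonz(284,210,.2,T,28.8),wonz(284,208,.2,T,28.8))
o,d=wray(298,238,T,28.8);print(T,(np.array(T)-o))
E
```

```text
[ 0.6199 -0.2177  0.261 ]
[ 0.6117 -0.222   0.2   ] [ 0.6108 -0.2204  0.2   ]
[0.6119, -0.2226, 0.2894] [ 0.0376 -0.0698 -0.1647]
```

>>> apply_moves(moves=[[[0.5,0,0.5],0,0],[[0.5,0,1.2],0,0],[[0.5,0,2],0,0],[[0.4,0,2.8],0,0],[[0.3,0,3.6],0,0],[[0.2,0,4.4],0,0],[[0.1,0,5.2],0,0],[[0,0,5.9],0,0],[[-0.1,0,6.5],0,0],[[-0.1,0,7],0,0]])

```text
clock: 14.55
tcp_pos: [0.6117, -0.2236, 0.2209]
orientation: [0.0, 0.969, 0.248, 0.0]
wrist_force: [-0.6, 0.1, 3.9]
finger_gap: 0.0001
```

```bash
python3 go.py .609,-.2242,.193; python3 - <<'E'
from workcell import env
import cv2,numpy as np
t=env.read_camera("wrist")["pixels"][:,:,::-1]; cv2.imwrite("pics/w10.png",t)
E
```

```text
14.55 [ 0.6117 -0.2236  0.2209] alpha 28.759889299305577 [-0.4736  0.4661  0.3011  1.4053 -0.0002  0.5953] [-0.5694  0.0898  3.9253] 7.238063688254125e-05
.609,-.2242,.193 shift cm [-0.2616 -0.0807  2.7879]
```

View pics/w10.png

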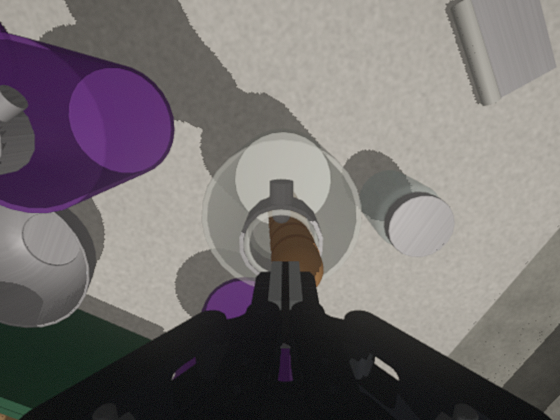

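```bash
python3 - <<'E'
from h import *
T=[.6117,-.2236,.2209]
for p in((283,240),(283,236)): print(wonz(*p,.2,T,28.76))
print(wonz(298,272,.207,T,28.76))
b=cv2.imread("pics/t8.png");cv2.imwrite("pics/z8.png",np.clip(cv2.resize(b[125:215,300:400],None,fx=6,fy=6,interpolation=cv2.INTER_CUBIC)*1.4,0,255).astype(np.uint8))
c=cv2.imread("pics/w10.png");cv2.imwrite("pics/z10.png",np.clip(cv2.resize(c[170:290,210:350],None,fx=5,fy=5,interpolation=cv2.INTER_CUBIC)*1.6,0,255).astype(np.uint8))
E
```

```text
[ 0.6103 -0.2219  0.2   ]
[ 0.609  -0.2196  0.2   ]
[ 0.6276 -0.2338  0.207 ]
```

View pics/z10.png

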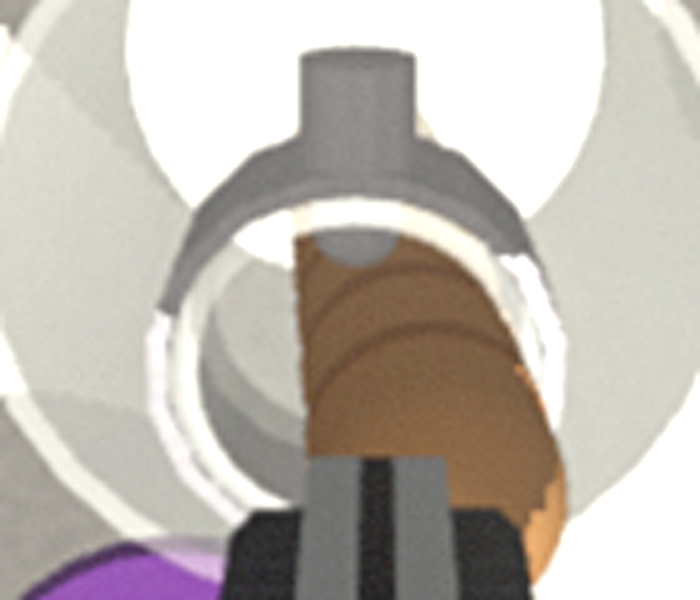

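View pics/z8.png

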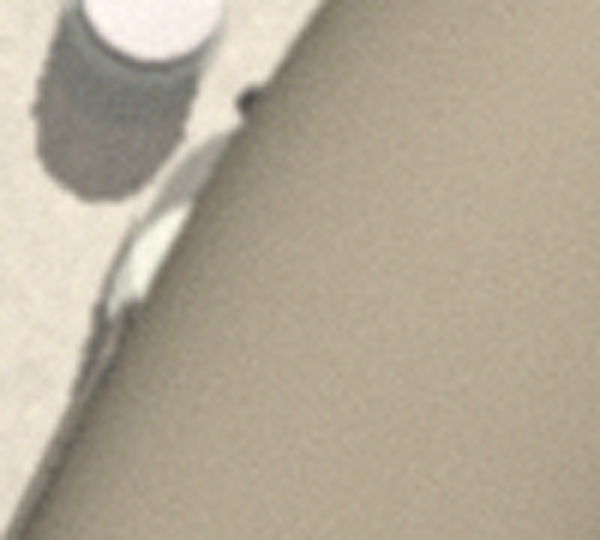

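>>> apply_moves(moves=[[[0.1,0,-0.6],0,0],[[0.5,0,-0.6],0,0],[[0.5,0,0],0,0],[[0.5,0,0.6],0,0],[[0.5,0,1.1],0,0],[[0.5,0,1.6],0,0],[[0.4,0,2.1],0,0],[[0.4,0,2.6],0,0],[[0.3,0,3.0],0,0],[[0.3,0,3.0],0,0]])

```text
clock: 15.85
tcp_pos: [0.6139, -0.2218, 0.19]
orientation: [-0.001, 0.969, 0.248, -0.0]
wrist_force: [0.5, -0.0, -0.1]
finger_gap: 0.0
```

```bash
python3 go.py .609,-.2242,.193; python3 - <<'E'
from workcell import env
import cv2,numpy as np
c=env.read_camera("wrist")["pixels"][:,:,::-1]; cv2.imwrite("pics/w11.png",c)
E
```

```text
15.85 [ 0.6139 -0.2218  0.19  ] alpha 28.76613899949946 [-0.4697  0.4753  0.2406  1.3375  0.0002  0.5991] [ 0.4979 -0.0184 -0.1187] 8.01420514618569e-06
.609,-.2242,.193 shift cm [-0.5485 -0.0261 -0.3015]
```

View pics/w11.png

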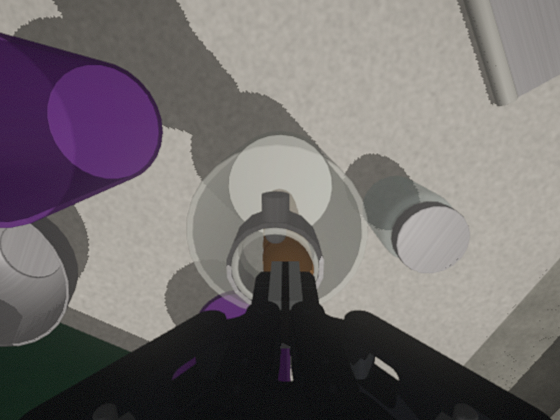

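>>> apply_moves(moves=[[[0,0,-3],0,0],[[0,0,-8],0,0],[[0.5,-1.5,-13],-8,0.3],[[2.5,-7,-13],-18,0.6],[[4.5,-12.5,-13],-28,0.6],[[6.5,-18,-13],-38,0.6],[[8.5,-23.5,-13],-48,0.6],[[10.5,-29,-12],-58,0.6],[[12.5,-34,-10],-68,0.6],[[13.2,-36,-7],-78,0.6]], squeeze=25)

```text
clock: 17.15
tcp_pos: [0.5565, 0.1604, 0.2609]
orientation: [0.0, 0.593, 0.805, 0.001]
wrist_force: [0.1, -0.6, -0.5]
finger_gap: 0.0514
```

```bash
python3 - <<'E'
from workcell import env
import cv2,numpy as np
b=env.read_camera("top")["pixels"][:,:,::-1]; cv2.imwrite("pics/t12.png",b)
c=env.read_camera("wrist")["pixels"][:,:,::-1]; cv2.imwrite("pics/w12.png",c)
E
python3 go.py .5555,.157,.12
python3 - <<'E'
import cv2,numpy as np
b=cv2.imread("pics/t12.png");cv2.imwrite("pics/z12.png",np.clip(cv2.resize(b[125:215,300:400],None,fx=5,fy=5,interpolation=cv2.INTER_CUBIC)*1.4,0,255).astype(np.uint8))
E
```

```text
17.25 [0.5542 0.1595 0.2573] alpha 107.07488777379739 [ 0.1407  0.3153  0.1663  1.4282  0.0006 -0.1574] [-0.5388 -0.0539 -0.1022] 0.05088104479271949
.5555,.157,.12 shift cm [-0.2965  0.1383 13.7247]
```

View pics/z12.png

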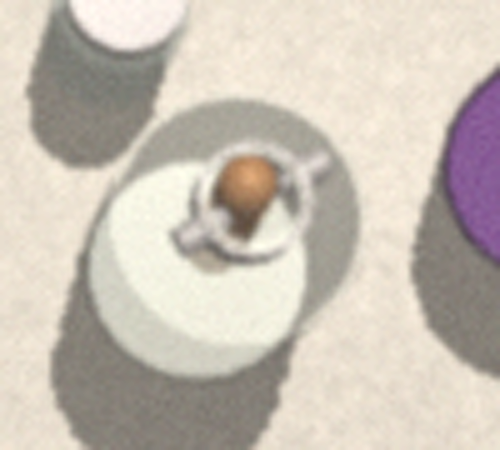

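View pics/w12.png

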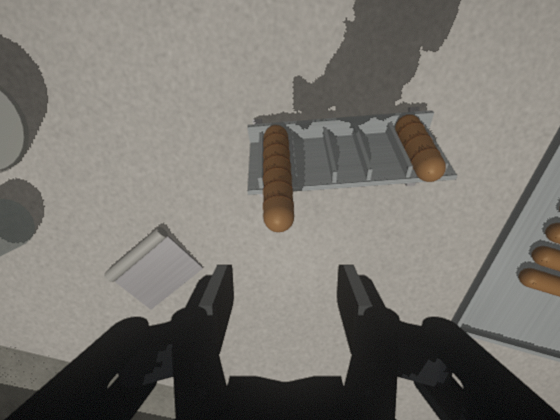

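```bash
python3 - <<'E'
from workcell import env
import cv2,numpy as np
b=env.read_camera("scene")["pixels"][:,:,::-1]; cv2.imwrite("pics/s12.png",b)
cv2.imwrite("pics/z13.png",np.clip(cv2.resize(b[125:215,220:320],None,fx=6,fy=6,interpolation=cv2.INTER_CUBIC)*1.4,0,255).astype(np.uint8))
E
```

```text
(no output)
```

View pics/z13.png

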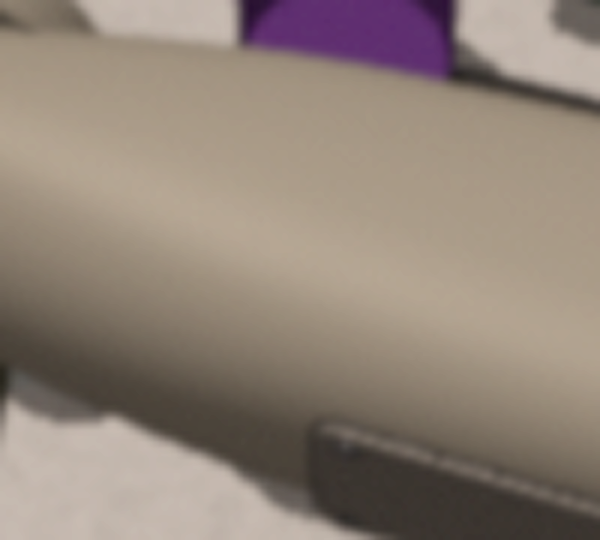

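```bash
python3 - <<'E'
from h import *
lo=onz("top",342.5,176,.02)
for z in(.13,.142,.16,.18,.2):
  u=onz("top",349.4,162,z);print(z,u,np.linalg.norm(u-lo))
print(lo, onz("top",350,165,.2))
T=[.5542,.1595,.2573];
print(wonz(278.5,215,.154,T,107.07),wonz(275,131,.048,T,107.07))
T=[.5565,.1604,.2609];
print(wonz(278.5,215,.154,T,107.5))
E
```

```text
0.13 [ 0.6275 -0.2355  0.13  ] 0.11108195625217508
0.142 [ 0.6252 -0.2336  0.142 ] 0.1226929942693558
0.16 [ 0.6217 -0.2307  0.16  ] 0.14035463943765408
0.18 [ 0.6178 -0.2275  0.18  ] 0.160217844643042
0.2 [ 0.6139 -0.2243  0.2   ] 0.1802523351298574
[ 0.6121 -0.2336  0.02  ] [ 0.607  -0.2253  0.2   ]
[0.5635 0.1573 0.154 ] [0.5022 0.1327 0.048 ]
[0.567  0.1586 0.154 ]
```

```bash
python3 - <<'E'
from workcell import env
import cv2,numpy as np
b=env.read_camera("top")["pixels"][:,:,::-1]; cv2.imwrite("pics/t13.png",b)
cv2.imwrite("pics/z14.png",np.clip(cv2.resize(b[140:200,310:380],None,fx=10,fy=10,interpolation=cv2.INTER_CUBIC)*1.3,0,255).astype(np.uint8))
E
```

```text
(no output)
```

View pics/z14.png

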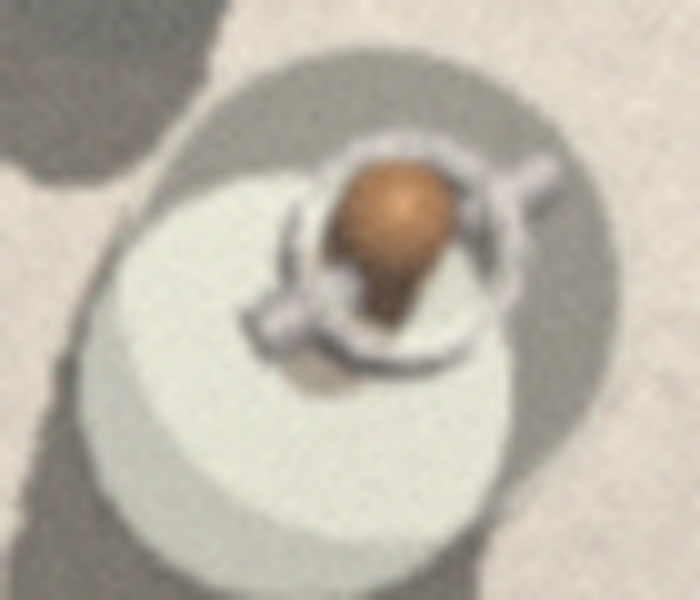

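```bash
python3 - <<'E'
from h import *
for zl in (.02,.04,.06):
  lo=onz("top",348.7,169,zl)
  for dz in(.1,.112,.118,.121):
    u=onz("top",350,161,zl+dz);print(zl,lo,u,np.linalg.norm(u-lo))
E
```

```text
0.02 [ 0.6303 -0.2506  0.02  ] [ 0.6318 -0.2387  0.12  ] 0.10072305278519529
0.02 [ 0.6303 -0.2506  0.02  ] [ 0.6295 -0.2367  0.132 ] 0.11286069693656249
0.02 [ 0.6303 -0.2506  0.02  ] [ 0.6283 -0.2358  0.138 ] 0.11894840494076393
0.02 [ 0.6303 -0.2506  0.02  ] [ 0.6277 -0.2353  0.141 ] 0.12199615644696071
0.04 [ 0.6267 -0.2475  0.04  ] [ 0.6279 -0.2355  0.14  ] 0.10072614646518024
0.04 [ 0.6267 -0.2475  0.04  ] [ 0.6256 -0.2335  0.152 ] 0.11287102755555989
0.04 [ 0.6267 -0.2475  0.04  ] [ 0.6244 -0.2325  0.158 ] 0.11896179786358355
0.04 [ 0.6267 -0.2475  0.04  ] [ 0.6238 -0.232   0.161 ] 0.12201096542150165
0.06 [ 0.6231 -0.2443  0.06  ] [ 0.624  -0.2322  0.16  ] 0.10073024201787686
0.06 [ 0.6231 -0.2443  0.06  ] [ 0.6217 -0.2303  0.172 ] 0.11288225133203479
0.06 [ 0.6231 -0.2443  0.06  ] [ 0.6205 -0.2293  0.178 ] 0.11897603758664861
0.06 [ 0.6231 -0.2443  0.06  ] [ 0.6199 -0.2288  0.181 ] 0.12202659969958102
```

```bash
python3 go.py .557,.155,.121
```

```text
17.35 [0.5563 0.1572 0.2606] alpha 106.68753975094343 [ 0.1368  0.3136  0.172   1.4307 -0.0003 -0.1545] [-0.4395  0.5809  0.7205] 0.051027163465762616
.557,.155,.121 shift cm [-0.2325  0.0256 13.956 ]
```

>>> apply_moves(moves=[[[-0.1,0,3],-5,0.6],[[-0.2,0,7],-5,0.6],[[-0.2,0,10.5],-5,0.6],[[-0.2,0,12.7],-5,0.6],[[-0.2,0,13.8],-5,0.6],[[-0.2,0,13.8],-5,0.6],[[-0.2,0,13.8],-5,0.2],[[-0.2,0,13.8],-5,0.2],[[-0.2,0,13.8],-5,0.2],[[-0.2,0,13.8],-5,0.2]], squeeze=25)

```text
clock: 18.6
tcp_pos: [0.5585, 0.1552, 0.1242]
orientation: [0.001, 0.561, 0.828, 0.001]
wrist_force: [0.6, -0.8, 7.4]
finger_gap: 0.0264
```

```bash
python3 go.py; python3 - <<'E'
from workcell import env
import cv2
r=env.read_camera("wrist"); cv2.imwrite("pics/w14.png",r["pixels"][:,:,::-1])
E
```

```text
18.6 [0.5585 0.1552 0.1242] alpha 111.768093698181 [ 0.1329  0.3567 -0.1026  1.1084 -0.0004 -0.2471] [ 0.6203 -0.848   7.3795] 0.026375256890844728
```

View pics/w14.png

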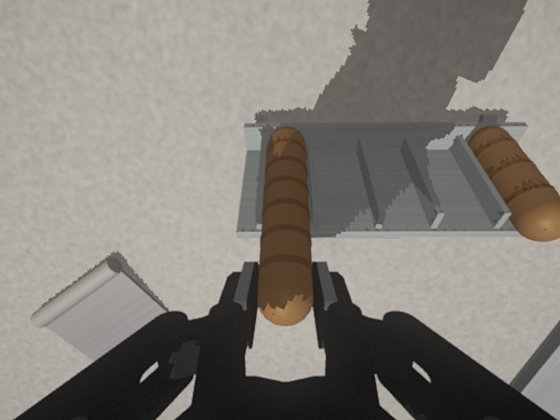

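>>> apply_moves(moves=[[[0,-0.5,-0.3],0,0.2],[[0,-1.0,-0.55],0,0.2],[[0,-1.6,-0.8],0,0.2],[[0,-2.3,-1.0],0,0.2],[[0,-3.0,-1.2],0,0.2],[[0,-3.7,-1.3],0,0.2],[[0,-4.4,-1.4],0,0.2],[[0,-5.2,-1.45],0,0.2],[[0,-6.0,-1.5],0,0.2],[[0,-6.7,-1.5],0,0.2]], squeeze=25)

```text
clock: 19.9
tcp_pos: [0.4952, 0.1302, 0.1391]
orientation: [0.001, 0.561, 0.828, 0.001]
wrist_force: [3.1, 0.9, 10.2]
finger_gap: 0.0269
```

>>> apply_moves(moves=[[[0,0,0],0,0.2],[[0,0,-2],0,0.2],[[0,0,-7],0,0.2],[[0,0,-13],0,0.2],[[0,0,-19],0,0.2],[[0,0,-22.5],0,0.2],[[0,0,-22.5],0,0.2],[[-3,0,-22.5],0,0.2],[[-8,0,-22.5],0,0.2],[[-12,0,-22.5],0,0.2]], squeeze=30)

```text
clock: 21.15
tcp_pos: [0.5383, 0.0177, 0.3602]
orientation: [-0.003, 0.561, 0.828, -0.001]
wrist_force: [0.4, -0.5, -1.0]
finger_gap: 0.026
```

```bash
python3 go.py .608,-.225,.36; python3 - <<'E'
from workcell import env
import cv2
r=env.read_camera("wrist"); cv2.imwrite("pics/w15.png",r["pixels"][:,:,::-1])
E
```

```text
21.15 [0.5383 0.0177 0.3602] alpha 111.78146913782636 [-0.116   0.2568  0.3378  1.6577 -0.0003 -0.4961] [ 0.4237 -0.4544 -1.0127] 0.026025230956739875
.608,-.225,.36 shift cm [-25.129   -2.5331  -0.0358]
```

View pics/w15.png

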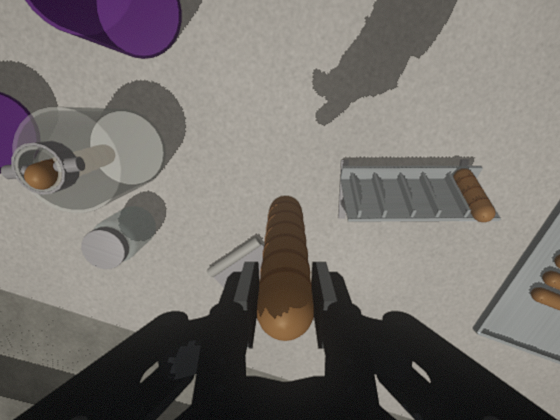

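```bash
python3 - <<'E'
from h import *
T=[.5383,.0177,.3602]
im=cv2.imread("pics/w15.png");cv2.imwrite("pics/z15.png",np.clip(cv2.resize(im[80:240,0:200],None,fx=4,fy=4,interpolation=cv2.INTER_CUBIC)*1.4,0,255).astype(np.uint8))
def tri2(a,b):
    A=np.zeros((3,3));q=np.zeros(3)
    for o,d in(a,b):
        d=d/np.linalg.norm(d);P=np.eye(3)-np.outer(d,d);A+=P;q+=P@o
    x=np.linalg.solve(A,q);return x,[np.linalg.norm(np.cross(x-o,d/np.linalg.norm(d))) for o,d in(a,b)]
print("dome",tri2(ray("top",350,161),wray(42,174,T,111.78)))
print("ring",tri2(ray("top",350.6,165),wray(39,169,T,111.78)))
E
```

```text
dome (array([ 0.6187, -0.2271,  0.1897]), [np.float64(0.0005893139283495673), np.float64(0.0005893139283497586)])
ring (array([ 0.6093, -0.226 ,  0.1981]), [np.float64(0.0021848841861365283), np.float64(0.002184884186136295)])
```

View pics/z15.png

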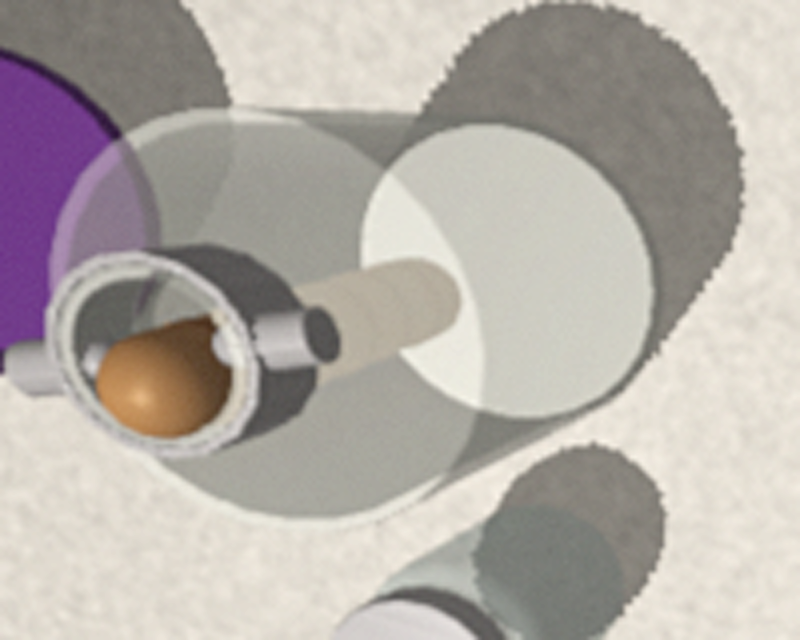

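>>> apply_moves(moves=[[[-6,-0.5,0],0,0.2],[[-12,-1,0],0,0.2],[[-18,-1.5,0],0,0.2],[[-23,-1.8,0],0,0.2],[[-25,-1.8,0],0,0.2],[[-25,-1.8,0.5],0,0.2],[[-25,-1.8,1.0],0,0.2],[[-25,-1.8,1.5],0,0.2],[[-25,-1.8,1.5],0,0.2],[[-25,-1.8,1.5],0,0.2]], squeeze=40)

```text
clock: 22.45
tcp_pos: [0.6155, -0.2193, 0.3485]
orientation: [0.0, 0.561, 0.828, 0.0]
wrist_force: [-0.7, -0.5, -1.9]
finger_gap: 0.0256
```

```bash
python3 go.py .615,-.223,.30; python3 - <<'E'
from workcell import env
import cv2,numpy as np
im=env.read_camera("wrist")["pixels"][:,:,::-1]; cv2.imwrite("pics/w16.png",im)
cv2.imwrite("pics/z16.png",np.clip(cv2.resize(im[140:350,215:355],None,fx=2.8,fy=2.8,interpolation=cv2.INTER_CUBIC)*1.4,0,255).astype(np.uint8))
E
```

```text
22.45 [ 0.6155 -0.2193  0.3485] alpha 111.81797924741383 [-0.4649  0.5138  0.6909  1.7471 -0.0001 -0.8457] [-0.6929 -0.5133 -1.9447] 0.025559393636423976
.615,-.223,.30 shift cm [-0.3249 -0.1898  4.8515]
```

View pics/z16.png

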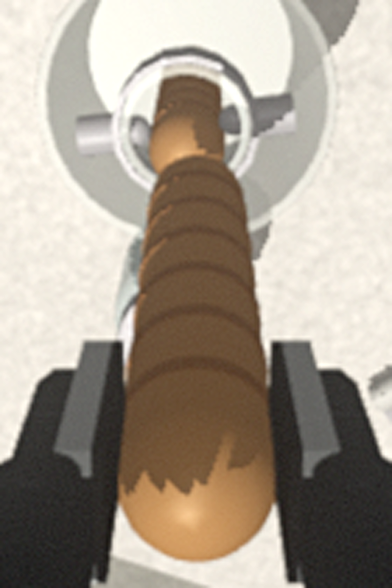

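```bash
python3 - <<'E'
from h import *
T=[.6155,-.2193,.3485]
print("mouth",wonz(280.7,183,.2,T,111.8)); print("dome1",wonz(282,188,.178,T,111.8))
x,e=tilt(195.4,340);print(x[:2]*1000,np.degrees(x[2]))
print("tip2 u", wonz(285.5,206,.3485-.076,T,111.8))
E
```

```text
mouth [ 0.6068 -0.2264  0.2   ]
dome1 [ 0.616  -0.2215  0.178 ]
[-2.2472 76.0721] 1.312625490162128
tip2 u [ 0.6075 -0.2211  0.2725]
```

>>> apply_moves(moves=[[[-0.35,-0.2,2],0,0.2],[[-0.35,-0.2,4],0,0.2],[[-0.35,-0.2,5],0,0.2],[[-0.35,-0.2,5.7],0,0.2],[[-0.35,-0.2,6.2],0,0.2],[[-0.35,-0.2,6.6],0,0.2],[[-0.35,-0.25,7.0],0,0.2],[[-0.35,-0.3,7.4],0,0.2],[[-0.35,-0.3,7.8],0,0.2],[[-0.35,-0.35,8.2],0,0.2]], squeeze=60)

```text
clock: 23.75
tcp_pos: [0.6138, -0.2246, 0.2658]
orientation: [0.0, 0.561, 0.828, -0.0]
wrist_force: [-0.1, -0.1, 2.2]
finger_gap: 0.025
```

```bash
python3 go.py .609,-.2255,.30; python3 - <<'E'
from workcell import env
import cv2,numpy as np
im=env.read_camera("wrist")["pixels"][:,:,::-1]; cv2.imwrite("pics/w17.png",im)
cv2.imwrite("pics/z17.png",np.clip(cv2.resize(im[140:350,195:375],None,fx=2.8,fy=2.8,interpolation=cv2.INTER_CUBIC)*1.4,0,255).astype(np.uint8))
E
```

```text
23.75 [ 0.6138 -0.2246  0.2658] alpha 111.76924303326817 [-0.4735  0.4739  0.4221  1.5185 -0.0001 -0.8535] [-0.0506 -0.0531  2.2291] 0.024957207649727652
.609,-.2255,.30 shift cm [ 0.0955 -0.4745 -3.4234]
```

View pics/z17.png

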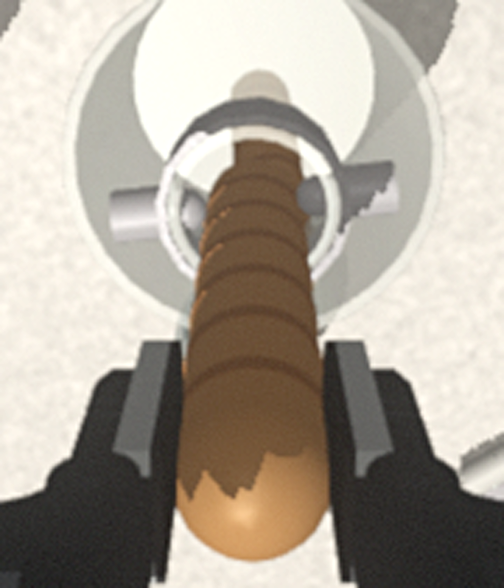

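>>> apply_moves(moves=[[[0,-0.1,0.4],0,0.2],[[0,-0.1,0.8],0,0.2],[[0,-0.1,1.2],0,0.2],[[0,-0.2,1.6],0,0.2],[[0,-0.2,2.0],0,0.2],[[0,-0.2,2.4],0,0.2],[[0,-0.2,2.8],0,0.2],[[0,-0.2,3.0],0,0.2],[[0,-0.2,3.0],0,0.2],[[0,-0.2,3.0],0,0.2]])

```text
clock: 25.05
tcp_pos: [0.6115, -0.2252, 0.2353]
orientation: [-0.001, 0.561, 0.828, -0.0]
wrist_force: [0.1, -0.3, -1.8]
finger_gap: 0.0245
```

```bash
python3 go.py .609,-.2255,.30; python3 - <<'E'
from workcell import env
import cv2,numpy as np
im=env.read_camera("wrist")["pixels"][:,:,::-1]; cv2.imwrite("pics/w18.png",im)
cv2.imwrite("pics/z18.png",np.clip(cv2.resize(im[110:350,195:375],None,fx=2.5,fy=2.5,interpolation=cv2.INTER_CUBIC)*1.4,0,255).astype(np.uint8))
E
```

```text
25.05 [ 0.6115 -0.2252  0.2353] alpha 111.76477950726851 [-0.4759  0.4682  0.3395  1.4431 -0.0002 -0.8557] [ 0.0804 -0.3285 -1.7678] 0.024530333680780215
.609,-.2255,.30 shift cm [ 0.074  -0.2502 -6.4657]
```

View pics/z18.png

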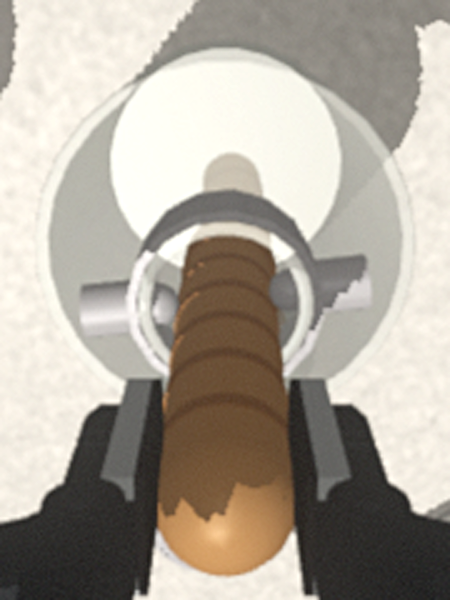

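>>> apply_moves(moves=[[[0,0,0.5],0,0.2],[[0,0,1.0],0,0.2],[[0,0,1.5],0,0.2],[[0,0,2.0],0,0.2],[[0,0,2.0],0,0.2],[[0,0,2.0],0,0.6],[[0,0,2.0],0,0.6],[[0,0,2.0],0,0.6],[[0,0,1],0,0.6],[[0,0,-3],0,0.6]])

```text
clock: 26.35
tcp_pos: [0.6106, -0.2247, 0.2644]
orientation: [-0.003, 0.561, 0.828, -0.0]
wrist_force: [0.6, -0.5, 0.7]
finger_gap: 0.051
```

>>> apply_moves(moves=[[[0,0,-4],5,0.6],[[0,0,-8],15,0.3],[[0,0,-8],25,0],[[0,0,-8],35,0],[[0,0,-8],45,0],[[0,0,-8],55,0],[[0,0,-8],65,0],[[0,0,-8],75,0],[[0,0,-8],83,0],[[0,0,-8],83,0]])

```text
clock: 27.6
tcp_pos: [0.6119, -0.2253, 0.3467]
orientation: [0.0, 0.968, 0.249, 0.0]
wrist_force: [0.3, 0.5, 0.0]
finger_gap: 0.0
```

```bash
python3 go.py ; python3 - <<'E'
from workcell import env
import cv2,numpy as np
im=env.read_camera("wrist")["pixels"][:,:,::-1]; cv2.imwrite("pics/w19.png",im)
cv2.imwrite("pics/z19.png",np.clip(cv2.resize(im[110:350,185:385],None,fx=2.5,fy=2.5,interpolation=cv2.INTER_CUBIC)*1.4,0,255).astype(np.uint8))
E
```

```text
27.6 [ 0.6119 -0.2253  0.3467] alpha 28.85630644956018 [-0.4758  0.5081  0.6769  1.7385 -0.      0.5914] [0.2884 0.4805 0.0172] 1.9159039051482775e-05
```

View pics/z19.png

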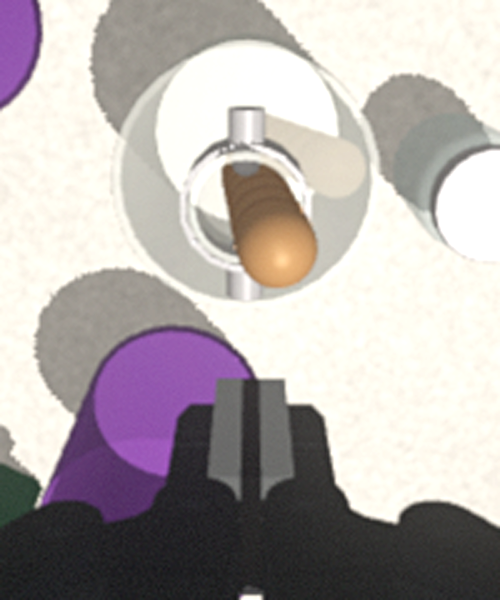

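```bash
python3 go.py; python3 - <<'E'
from h import *
T=[.6119,-.2253,.3467]
print(wonz(295.8,208,.261,T,28.86),"mouth",wonz(283,191,.2,T,28.86))
E
```

```text
27.65 [ 0.6119 -0.2253  0.3466] alpha 28.92124196122495 [-0.4758  0.5082  0.6767  1.7383 -0.0001  0.5903] [-0.0125  0.289   0.2362] 7.312630486247628e-05
[ 0.6188 -0.2175  0.261 ] mouth [ 0.6096 -0.2233  0.2   ]
```

>>> apply_moves(moves=[[[0.9,-0.25,4],0,0],[[0.9,-0.25,6.5],0,0],[[0.9,-0.25,7.2],0,0],[[0.9,-0.25,8],0,0],[[0.8,-0.25,8.8],0,0],[[0.8,-0.25,9.6],0,0],[[0.7,-0.2,10.4],0,0],[[0.7,-0.2,11.2],0,0],[[0.6,-0.2,12],0,0],[[0.6,-0.2,12.8],0,0]])

```text
clock: 28.9
tcp_pos: [0.6162, -0.2208, 0.2178]
orientation: [0.0, 0.969, 0.248, 0.0]
wrist_force: [-1.2, 0.6, 2.8]
finger_gap: -0.0
```

```bash
python3 go.py ; python3 - <<'E'
from workcell import env
import cv2,numpy as np
im=env.read_camera("wrist")["pixels"][:,:,::-1]; cv2.imwrite("pics/w20.png",im)
cv2.imwrite("pics/z20.png",np.clip(cv2.resize(im[110:350,185:385],None,fx=2.5,fy=2.5,interpolation=cv2.INTER_CUBIC)*1.4,0,255).astype(np.uint8))
E
```

```text
28.9 [ 0.6162 -0.2208  0.2178] alpha 28.767875214107235 [-0.4665  0.4731  0.3046  1.4015 -0.0002  0.6022] [-1.1757  0.5528  2.8456] -3.5373222894274898e-06
```

View pics/z20.png

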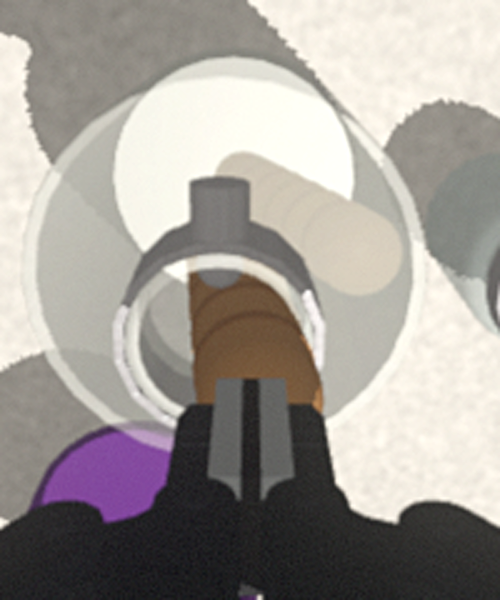

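>>> apply_moves(moves=[[[0,0,0.5],0,0],[[0,0,1.0],0,0],[[0,0,1.5],0,0],[[0,0,2.0],0,0],[[0,0,2.5],0,0],[[0,0,3.0],0,0],[[0,0,3.4],0,0],[[0,0,3.8],0,0],[[0,0,4.0],0,0],[[0,0,4.0],0,0]])

```text
clock: 30.2
tcp_pos: [0.616, -0.2204, 0.1773]
orientation: [-0.0, 0.969, 0.249, -0.0]
wrist_force: [-0.4, 0.7, -0.2]
finger_gap: 0.0
```

```bash
python3 go.py ; python3 - <<'E'
from workcell import env
import cv2,numpy as np
im=env.read_camera("wrist")["pixels"][:,:,::-1]; cv2.imwrite("pics/w21.png",im)
cv2.imwrite("pics/z21.png",np.clip(cv2.resize(im[110:350,185:385],None,fx=2.5,fy=2.5,interpolation=cv2.INTER_CUBIC)*1.4,0,255).astype(np.uint8))
E
```

```text
30.2 [ 0.616  -0.2204  0.1773] alpha 28.777932792030594 [-0.4663  0.4808  0.2185  1.3092  0.0001  0.6023] [-0.4128  0.6524 -0.2005] 4.4938032442377434e-05
```

View pics/z21.png

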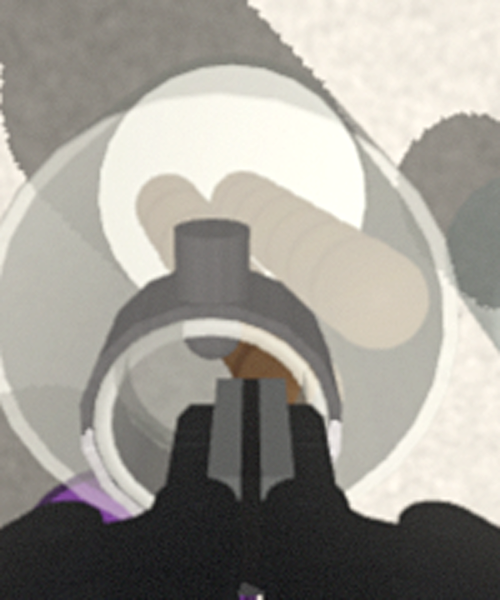

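>>> apply_moves(moves=[[[0,0,-3],0,0],[[0,0,-8],0,0],[[0,0,-13],0,0],[[0,0,-15],0,0],[[0,0,-15],0,0],[[0,0,-15],0,0],[[0,0,-15],0,0],[[0,0,-15],0,0],[[0,0,-15],0,0],[[0,0,-15],0,0]])

```text
clock: 31.5
tcp_pos: [0.6161, -0.2206, 0.3277]
orientation: [-0.0, 0.969, 0.248, -0.0]
wrist_force: [0.7, 0.5, -0.1]
finger_gap: 0.0004
```

```bash
python3 go.py ; python3 - <<'E'
from workcell import env
import cv2,numpy as np
im=env.read_camera("wrist")["pixels"][:,:,::-1]; cv2.imwrite("pics/w22.png",im)
cv2.imwrite("pics/z22.png",np.clip(cv2.resize(im[90:290,185:385],None,fx=3,fy=3,interpolation=cv2.INTER_CUBIC)*1.4,0,255).astype(np.uint8))
E
```

```text
31.5 [ 0.6161 -0.2206  0.3277] alpha 28.766474205068025 [-0.4664  0.5017  0.6187  1.688  -0.0001  0.6023] [ 0.6883  0.5328 -0.0655] 0.00042070892170732906
```

View pics/z22.png

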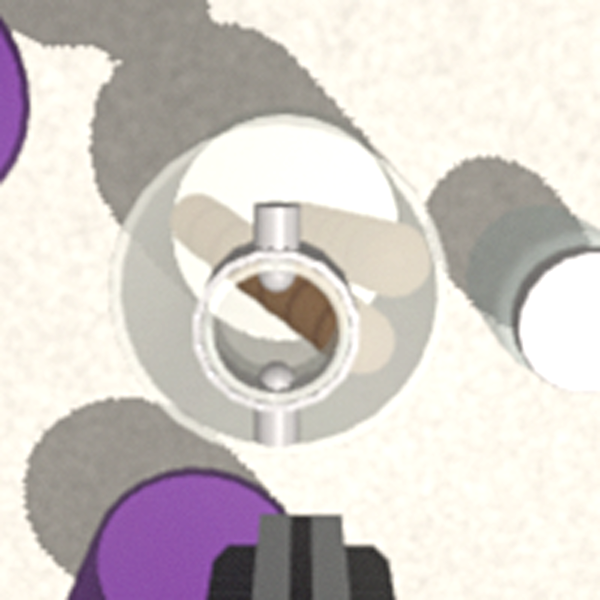

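>>> apply_moves(moves=[[[-3,-1,-3],0,0],[[-6,4,-3],0,0],[[-8,9,-3],0,0],[[-10,14,-3],0,0],[[-12,18,-3],0,0],[[-14,20,-3],0,0],[[-14,20,-3],0,0],[[-14,20,-3],0,0],[[-14,20,-3],0,0],[[-14,20,-3],0,0]])

```text
clock: 32.8
tcp_pos: [0.581, -0.4549, 0.3497]
orientation: [0.007, 0.968, 0.249, 0.005]
wrist_force: [-1.4, 0.5, -0.9]
finger_gap: -0.0001
```

```bash
python3 go.py ; python3 - <<'E'
from workcell import env
import cv2,numpy as np
from h import *
im=env.read_camera("top")["pixels"][:,:,::-1]; cv2.imwrite("pics/t23.png",im)
s=env.read_camera("scene")["pixels"][:,:,::-1]; cv2.imwrite("pics/s23.png",s)
a=cv2.imread("pics/top0.png")
f=lambda i:cv2.resize(i[60:280,110:480],None,fx=2,fy=1.3)
cv2.imwrite("pics/z23.png",np.vstack([f(a),f(im)]))
for c,d,x,y,w in bars(im,(110,170,60,100)): print("stub now",c)
for c,d,x,y,w in bars(a,(110,210,45,60)): print("stub start",c)
E
```

```text
32.8 [ 0.581  -0.4549  0.3497] alpha 28.866288771735974 [-0.7734  0.8208  1.2647  1.9969  0.0011  0.2937] [-1.3842  0.4689 -0.9295] -7.176669925234073e-05
stub now [138.749  235.1255]
stub start [138.7769 235.0478]
```

View pics/z23.png

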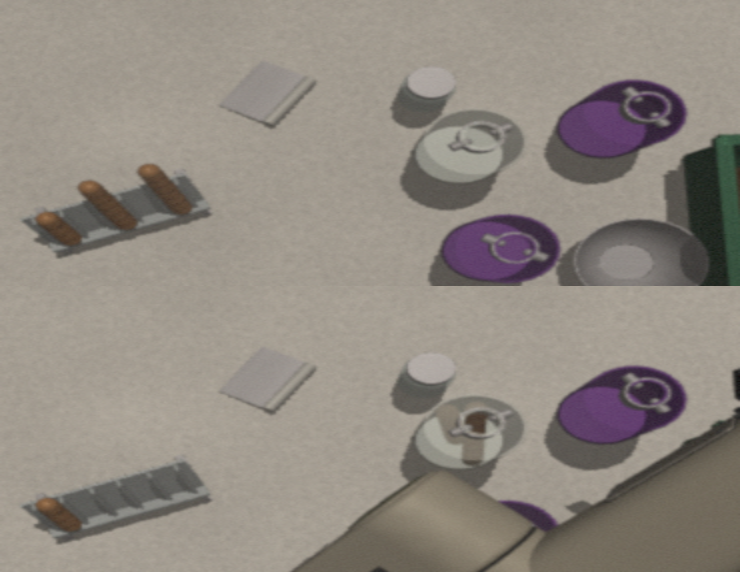

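>>> apply_moves(moves=[[[-2,-4,0],0,0],[[-4,-8,0],0,0],[[-5,-11,0],0,0],[[-6,-13,0],0,0],[[-6,-13,0],0,0],[[-6,-13,0],0,0],[[-6,-13,0],0,0],[[-6,-13,0],0,0],[[-6,-13,0],0,0],[[-6,-13,0],0,0]])

```text
clock: 34.15
tcp_pos: [0.4652, -0.371, 0.3456]
orientation: [0.006, 0.969, 0.248, 0.004]
wrist_force: [0.4, -0.2, 0.7]
finger_gap: 0.0
```

```bash
python3 go.py ; python3 - <<'E'
from workcell import env
print(env.hand_in())
E
```

```text
34.15 [ 0.4652 -0.371   0.3456] alpha 28.773850617722875 [-0.8089  0.353   0.4349  1.6382  0.0015  0.2597] [ 0.4409 -0.1508  0.6703] 2.3813757479292883e-05
the job is handed in; nothing more can be done
None
```

Both full-length biscuits are in the jar's belly and the job is handed in at 34 s of the 67 s allowed. One of my own checks came out over limit, described below.

**How it went:**
- I gripped each bar by its free end, pivoted it upright on the rack's ledge, and pushed it into the neck.
- The first bar did not drop when I pushed it with the closed fingers. It hung in the keepers, leaning, and I saw this only after I had picked up the second bar. I used the second bar's lower end to push it through.
- I pushed the second bar down with the closed fingers.

**Last checks:**
- **Biscuits:** the wrist picture shows both bars lying in the belly, with the neck empty and the keepers closed.
- **Jar and other things:** the jar, scraper and sprinkle jar look unmoved in the top view. The bowl was hidden by the arm in that last picture, but I never worked near it.
- **Short biscuit:** it moved less than 0.1 pixel in the top view.
- **Robot:** it was clear of everything at hand-in.

**Check that disagreed:** on the retreat after the second bar dropped, joint 3 read 1.2647 rad, and its stated range ends at 1.26. I backed it off to 0.43 before handing in. I can't tell from here whether that counts as passing the joint's range and fails the run.

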